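Make up two kits of machined parts at the inspection bench

ROBOT

A 7-joint arm with a two-finger parallel gripper is mounted at the origin on the work surface. World frame = base frame: x ahead of the robot, y to its left, z up, the work surface at z = 0. Lengths are in mm, angles in rad, forces in N, time in s.
With the tool pointing down it reaches from about 400 to 850 mm from the base axis. Payload 4.5 kg.
Tool frame: the origin (TCP) lies midway between the tips of the shut fingers; the grasp point (between the pads) lies 19 mm behind it (manip.grip_point_offset is the x of the grasp point in the tool frame, in mm); x points along the fingers, y is the direction in which the jaws open and shut, and the axes are right-handed (so a half turn about x gives the same grasp; the last joint's range is limited). The gripper opens to 88 mm and grips with 3 to 60 N. Pads are 18 mm wide; open, the fingers measure 123 mm over their backs; the gripper's body (75 mm by 187 mm) begins 45 mm behind the grasp point.
Start: joints at [1.345, 0.689, -0.195, 1.565, 0.157, 0.902, -0.215], TCP at [160.583, -604.042, 238.743] pointing down, gripper open.
Joint ranges: [-3.01, 3.01], [-0.46, 2.08], [-1.47, 1.51], [0.13, 2.56], [-1, 4.14], [0.04, 2.09], [-2.66, 2.66]. Speed limits (rad/s): [2.57, 2.57, 3.14, 3.14, 3.14, 3.14, 3.14].

INTERFACE

Orientations are given as a unit quaternion [x, y, z, w].
In Python, from workcell import manip gives the robot as it stands. The module is installed in compiled form; this text tells all that it offers.
- The arm moves only by the tool send_rows, never from a script. Its argument "series" is a list that holds one entry, the list of rows, each a list of 7 numbers: the shift along the tool's x, y, z in cm, then the turn, a rotation vector about the tool's x, y, z in rad, then the finger opening in cm, from 0 to 8.81. In form: [[[dx, dy, dz, wx, wy, wz, grip], ...]]. A call has 1 to 10 rows; each row shifts and turns the commanded pose from where the row before left it, along the tool's axes as they then stand; what a row does not reach is not made up. A row lasts 1/12 s, in which the tool goes at most 41.7 mm and 7.16 degrees, less where a joint would pass 70% of its speed; a pose out of reach is approached as far as the arm can. A call is refused whole if a number of a shift passes 4.17 or a number of a turn 0.125, either way. A call with a gripper value outside its range is refused whole. The fingers move at their own pace and stop on an object; "force" is the grip in N (left out, the last holds). Time passes only in rows, so rows that do not move let the fingers close. It gives the time, the measured TCP pose, the force and the opening at its end, in the units of the state.
- manip.read_state(): the state, without advancing time (a new reading comes with each control period).
- manip.get_image(name): name is "side" or "top"; returns (picture, depth): 384x512x3 uint8, red, green, blue; 384x512 float32, mm along the optical axis (not along the pixel's ray), 0 where there is no reading.
- manip.get_calibration(name): a dict with "mtx" (3x3 intrinsics, pixels), "view" (4x4, takes a point from world to camera coordinates). Camera axes: x right, y down, z forward; pixel columns grow to the right and rows downward; lengths in mm; the calibration is good to about 2 mm. A picture is of the moment at which its call begins. get_calibration takes no time and is no camera call.
- manip.sign_off(): hands the job in, once; it reports no verdict.
The state is a dict: "t": time; "joints": joint angles; "joint_velocities": joint speeds; "joint_torque": joint torques, N m; "tcp_pos": TCP position; "orientation": TCP orientation; "contact_force": force on the tool from outside, world axes, zero at the start; "moment": the same for the moment, N m; "opening": finger opening in mm.
Only numpy, scipy, OpenCV 4.12 (cv2) and the standard library are available. Lean on these libraries where they do the work, as an engineer would, in place of code of your own. Each camera call takes 0.05 s, during which the arm holds its last target. There are 200 camera calls.

TASK

Make up the two kits from the stock tray: in the long three-pocket tray put the angle bracket in the pocket next to the finger tab, the larger plain collar in the middle pocket and the flanged bush in the pocket furthest from the tab; in the short two-pocket tray put the fork block in the pocket next to the tab and the smaller plain collar in the other. Every part stands the same way up as it does now, flat on its pocket floor, near the pocket's middle, and is set down, not dropped. Leave the hexagonal spacer in its place in the stock tray and do not disturb the calipers.

Things in the scene. Friction and masses are not known exactly. Their poses are not given: they have to be found in the camera images.
- long_tray: Fixed grey plastic tray (darker floors), THREE 64 mm square pockets in a row, finger tab at one end. 224 x 80 mm; floor 4 mm, rims and dividers 12 mm above the bench, 8 mm thick. Origin: underside, under the middle pocket's centre; row along y, tab (44 x 20 mm, top at 12 mm) beyond the +y end. Pocket centres: y = +72 mm (next to the tab), 0, -72 mm.
- short_tray: Fixed grey plastic tray (darker floors), TWO 64 mm square pockets, finger tab at one end. 152 x 80 mm; floor 4 mm, rims and divider 12 mm above the bench, 8 mm thick. Origin: underside, under the divider between the pockets; row along y, tab (44 x 20 mm, top at 12 mm) beyond the +y end. Pocket centres: y = +36 mm (next to the tab), -36 mm.
- stock_tray: Fixed flat white tray, 184 (x) x 256 mm (y), floor 4 mm above the bench, thin aluminium rim with its top at 8 mm. The six metal parts stand upright in it in two rows of three (rows along y, 88 mm apart; about 80 mm between neighbours), in any order, turned any way. Origin: centre of its underside.
- large_collar: Loose. Origin: centre of the underside, z up. Plain steel collar (thick ring) standing flat, the larger of the two: outside diameter 46 mm, bore 28 mm, 36 mm high. 0.22 kg.
- small_collar: Loose. Origin: centre of the underside, z up. Plain steel collar, the smaller of the two: outside diameter 34 mm, bore 18 mm, 36 mm high. 0.14 kg.
- flanged_bush: Loose. Origin: centre of the underside, z up. Brass flanged bush, flange down: flange diameter 44 mm and 8 mm thick, above it a round boss of diameter 28 mm up to 40 mm height (solid to the touch, with a dark bore mark on top). 0.20 kg.
- angle_bracket: Loose. Origin: centre of the underside, z up. Copper angle bracket, L-shaped: foot 44 mm (x) x 40 mm (y) x 8 mm thick; an upright leaf 8 mm thick (x) and 40 mm wide (y) rises along the foot's -x edge to 40 mm height, its middle 18 mm from the origin towards -x. 0.18 kg.
- fork_block: Loose. Origin: centre of the underside, z up. Aluminium fork block (clevis), U-shaped: base 36 mm (x) x 40 mm (y) x 14 mm, with two cheeks 10 mm thick on its +y and -y sides rising to 40 mm height; the slot between them is 20 mm wide and runs along x. The outside over the cheeks is 40 mm. 0.12 kg.
- hex_spacer: Loose. Origin: centre of the underside, z up. Steel hexagonal spacer with a small dark hole mark on top, 34 mm across the flats, 36 mm high, standing in the stock tray among the others. Belongs to neither kit: stays where it is.
- calipers: Slide calipers lying flat on the bench beyond the trays, 230 mm long (along its x), 12 mm thick, steel with a black slide; loose. Not part of the job: stay where they are. Origin: underside of the beam's middle.

How it is judged (in metres and radians):
At the end, for the whole second after the job is handed in: Each of the five parts within 15 mm of its own pocket's centre (along and across the tray), flat on the pocket floor (within 4 mm), upright within 0.1 rad, released and at rest (under 0.02 m/s, 0.2 rad/s); hex spacer and calipers within 15 mm of their start (x of angle_bracket in the frame of long_tray between -0.015 and 0.015 m and y of angle_bracket in the frame of long_tray between 0.057 and 0.087 m and z of angle_bracket in the frame of long_tray between 0 and 0.008 m and angle between each of angle_bracket, large_collar, flanged_bush, fork_block, small_collar's own z axis and vertical below 0.1 rad and linear speed of each of angle_bracket, large_collar, flanged_bush, fork_block, small_collar below 0.02 m/s and angular speed of each of angle_bracket, large_collar, flanged_bush, fork_block, small_collar below 0.2 rad/s and x of large_collar in the frame of long_tray between -0.015 and 0.015 m and y of large_collar in the frame of long_tray between -0.015 and 0.015 m and z of large_collar in the frame of long_tray between 0 and 0.008 m and x of flanged_bush in the frame of long_tray between -0.015 and 0.015 m and y of flanged_bush in the frame of long_tray between -0.087 and -0.057 m and z of flanged_bush in the frame of long_tray between 0 and 0.008 m and x of fork_block in the frame of short_tray between -0.015 and 0.015 m and y of fork_block in the frame of short_tray between 0.021 and 0.051 m and z of fork_block in the frame of short_tray between 0 and 0.008 m and x of small_collar in the frame of short_tray between -0.015 and 0.015 m and y of small_collar in the frame of short_tray between -0.051 and -0.021 m and z of small_collar in the frame of short_tray between 0 and 0.008 m and distance of each of hex_spacer, calipers from where it was at the start of the episode below 0.015 m); the robot touches nothing.
It fails at once if a part for the kits is dropped: moves faster than 0.8 m/s with no finger on it (about 30 mm of free fall) ((linear speed of angle_bracket above 0.8 m/s and contact force between angle_bracket and the fingers below 0.05 N) or (linear speed of large_collar above 0.8 m/s and contact force between large_collar and the fingers below 0.05 N) or (linear speed of flanged_bush above 0.8 m/s and contact force between flanged_bush and the fingers below 0.05 N) or (linear speed of fork_block above 0.8 m/s and contact force between fork_block and the fingers below 0.05 N) or (linear speed of small_collar above 0.8 m/s and contact force between small_collar and the fingers below 0.05 N)).
It fails at once if the hex spacer, which should be left alone, is moved by more than 15 mm (distance of hex_spacer from where it was at the start of the episode above 0.015 m).
It fails at once if the calipers, which should be left alone, are moved by more than 15 mm (distance of calipers from where it was at the start of the episode above 0.015 m).
It also fails if it takes over 125 s, if anything falls off the work surface, if the arm or the gripper's body presses on something with over 40 N, if the wrist force passes 120 N, or if a joint passes its speed limit or range.

## Working session

There is one attempt and no reset: what is moved stays moved. The work goes in short steps, Python scripts to look and compute and a tool call to move; the robot and the scene stay as the last step left them, time stands still between calls to the robot, and variables do not carry over. Pictures are saved under pics/ and viewed, about 12 in all and at most 16, crops included, and the job is handed in when it is done.

Besides the shell and the picture viewer there is one more tool, called after "Emit:" as name(argument=value, ...), one argument or row to a line, values as JSON. send_rows: Moves the arm, as the interface text tells. Its arguments: {"type":"object","properties":{"series":{"type":"array","items":{"type":"array","items":{"type":"array","items":{"type":"number"}}}},"force":{"type":"number"}},"required":["series"]}

```bash
mkdir -p pics; python3 - <<'E'
from workcell import manip
import cv2,numpy as np
print(manip.read_state()); print(manip.grip_point_offset)
for n in("top","side"):
    p,d=manip.get_image(n); np.savez(n+"0.npz",p=p,d=d)
    c=manip.get_calibration(n); print(n,c)
    cv2.imwrite(f"pics/{n}0.png",cv2.resize(p[:,:,::-1],(800,600),interpolation=cv2.INTER_CUBIC))
E
```

```text
{'t': 0.0, 'joints': array([ 1.34480344,  0.68994939, -0.19451339,  1.56635132,  0.15730385,
        0.90249998, -0.2150779 ]), 'joint_velocities': array([-1.14932755e-04, -5.02203916e-04,  5.54082987e-04, -7.85744735e-05,
       -1.10415504e-03, -9.24230014e-04, -1.99493969e-04]), 'joint_torque': array([-1.66722111e-04, -5.27561796e+01, -1.26658559e+00, -1.53430563e+01,
       -5.25133812e-02,  6.56590186e-03,  1.61638577e-04]), 'tcp_pos': array([ 160.33712247, -603.4265876 ,  237.92967158]), 'orientation': array([-0.70101249, -0.09225924,  0.70127617, -0.09100248]), 'contact_force': array([ 0.60774316,  0.10628084, -0.02328578]), 'moment': array([ 0.01258499,  0.01352355, -0.0348392 ]), 'opening': 88.02039904832218}
-18.700000000000003
top {'mtx': array([[370.98521993,   0.        , 255.19384883],
       [  0.        , 370.98521993, 185.68332137],
       [  0.        ,   0.        ,   1.        ]]), 'view': array([[-4.64129866e-03, -9.99977144e-01,  4.91624828e-03,
        -4.82880952e+00],
       [-9.97788090e-01,  4.30500928e-03, -6.63354694e-02,
         6.02161206e+02],
       [ 6.63127887e-02, -5.21325670e-03, -9.97785265e-01,
         9.76158045e+02],
       [ 0.00000000e+00,  0.00000000e+00,  0.00000000e+00,
         1.00000000e+00]])}
side {'mtx': array([[356.08784615,   0.        , 254.01890038],
       [  0.        , 356.08784615, 191.79065168],
       [  0.        ,   0.        ,   1.        ]]), 'view': array([[-9.69869374e-01, -2.43623045e-01, -1.09998204e-03,
         5.64820348e+02],
       [-1.34955947e-01,  5.41011023e-01, -8.30116838e-01,
         9.56667507e+01],
       [ 2.02830694e-01, -8.04956449e-01, -5.57588401e-01,
         8.88157216e+02],
       [ 0.00000000e+00,  0.00000000e+00,  0.00000000e+00,
         1.00000000e+00]])}
```

View pics/top0.png

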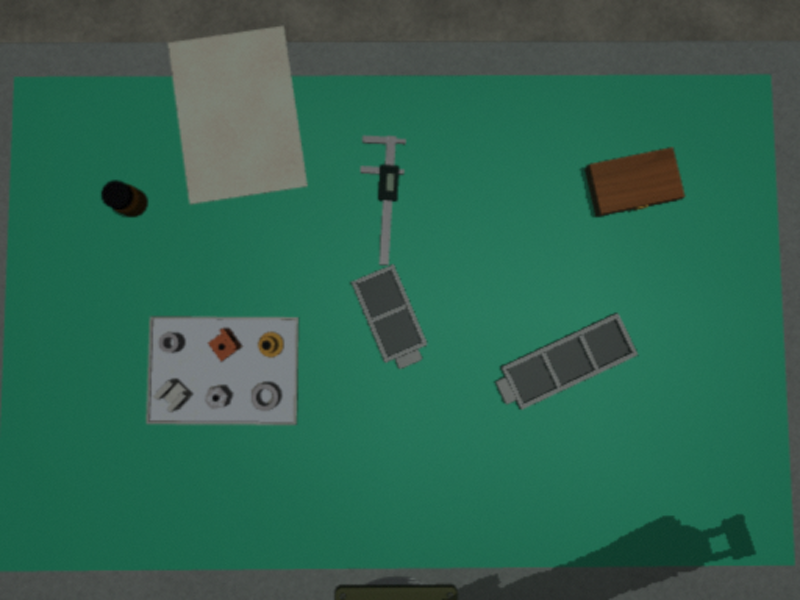

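View pics/side0.png

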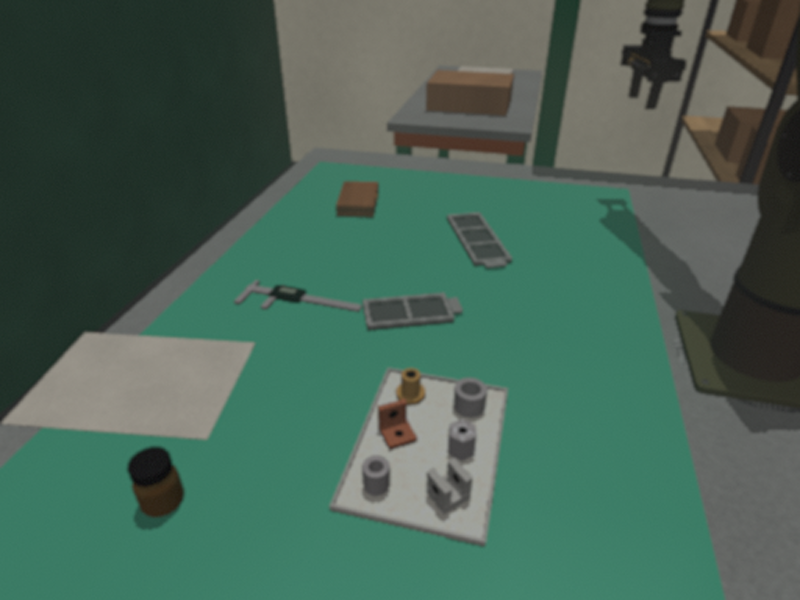

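The top view shows the following (800x600 pixels):
- **Parts, far row:** small collar (171,342), bracket (223,345), bush (271,344).
- **Parts, near row:** fork (173,395), hex (218,397), large collar (266,396).
- **Trays:** short tray at (389,313) with its tab at the lower end (408,358). Long tray at (570,360) with its tab at the left end (506,390).

The side view agrees with this.

```bash
cat > h.py <<'E'
import cv2,numpy as np
from workcell import manip
def ray(n,uv,z):
    c=manip.get_calibration(n);V=c["view"];R=V[:3,:3];o=-R.T@V[:3,3]
    uv=np.atleast_2d(np.asarray(uv,float))
    d=np.c_[uv,np.ones(len(uv))]@np.linalg.inv(c["mtx"]).T@R
    return (o+d*((z-o[2])/d[:,2])[:,None])[:,:2]
def cloud(n,d):
    c=manip.get_calibration(n);V=c["view"];h,w=d.shape
    u,v=np.meshgrid(np.arange(w),np.arange(h))
    P=np.stack([u,v,np.ones_like(u)],-1)@np.linalg.inv(c["mtx"]).T*d[...,None]
    return (P-V[:3,3])@V[:3,:3]
E
python3 - <<'E'
from h import *
f=np.load("top0.npz");p,d=f["p"],f["d"]
hsv=cv2.cvtColor(p,cv2.COLOR_RGB2HSV)
W=cloud("top",d)
print("noise/bias z green",np.median(W[250:300,250:300,2]),W[250:300,250:300,2].std())
s=np.s_[195:285,85:200]
m=np.zeros(d.shape,np.uint8);m[s]=(W[s][...,2]>24)
n,l,st,c=cv2.connectedComponentsWithStats(m)
for i in range(1,n):
    if st[i,4]<15: continue
    q=W[l==i]; t=q[q[:,2]>np.percentile(q[:,2],60)-4]
    top=np.percentile(q[:,2],80)
    r=cv2.minAreaRect(q[:,:2].astype(np.float32))
    print("part px",c[i]*1.5625,st[i,4],"ztop %.0f"%top,"cen",t[:,:2].mean(0).round(1),"rect",np.round(r[0],1),np.round(r[1],1),round(r[2]))
# pockets: low saturation, dark
for nm,s in(("short",np.s_[165:240,220:280]),("long",np.s_[195:265,310:415])):
    m=np.zeros(d.shape,np.uint8);m[s]=hsv[s][...,1]<70
    cs=max(cv2.findContours(m,0,2)[0],key=cv2.contourArea)
    g=np.zeros_like(m);cv2.drawContours(g,[cs],-1,1,-1)
    v=hsv[...,2][g>0];th,_=cv2.threshold(v,0,255,cv2.THRESH_OTSU)
    r=cv2.minAreaRect(ray("top",cs[:,0],12).astype(np.float32));print(nm,"outer",np.round(r[0],1),np.round(r[1],1),round(r[2],1),"th",th)
    k=((g>0)&(hsv[...,2]<=th)).astype(np.uint8);k=cv2.morphologyEx(k,cv2.MORPH_OPEN,np.ones((5,5)))
    n,l,st,c=cv2.connectedComponentsWithStats(k)
    for i in range(1,n): print("  pocket",(c[i]*1.5625).round(),st[i,4],ray("top",c[i],6).round(1))
x=p[195:285,85:205,::-1];y=p[160:270,215:420,::-1]
cv2.imwrite("pics/crop1.png",cv2.convertScaleAbs(cv2.resize(x,None,fx=6.5,fy=6.5,interpolation=cv2.INTER_CUBIC),alpha=1.3))
E
```

```text
noise/bias z green 0.15223948099623447 60.74562037058255
part px [229.32224026 337.92613636] 77 ztop 45 cen [521.8 272. ] rect [520.3 144.1] [292.5  33.9] 90
part px [169.56730769 341.91105769] 130 ztop 41 cen [515.9 378.1] rect [515.7 377.5] [31.8 32. ] 21
part px [267.48511905 343.98809524] 105 ztop 45 cen [511.2 211. ] rect [517.  111.2] [ 26.5 228.7] 3
part px [164.85339506 388.61882716] 81 ztop 44 cen [440.  376.8] rect [490.7 200.4] [ 24.7 414.7] 16
part px [264.80614973 395.91410428] 187 ztop 41 cen [427.1 213. ] rect [474.7 117.7] [ 44.2 269.6] 26
part px [216.85901989 396.66193182] 176 ztop 41 cen [425.1 293.3] rect [469.  153.6] [ 35.1 337.6] 17
part px [177.33386076 400.87025316] 79 ztop 45 cen [417.6 361.6] rect [418.  361.4] [11. 36.] 48
short outer [555.    6.2] [170.   79.8] 22.6 th 80.0
  pocket [381. 293.] 557 [[598.   23.7]]
  pocket [397. 332.] 575 [[531.1  -4.2]]
long outer [ 476.7 -291.1] [ 79.5 243.5] 24.4 th 81.0
  pocket [607. 343.] 564 [[ 509.7 -369.2]]
  pocket [570. 360.] 568 [[ 479.9 -303.3]]
  pocket [532. 378.] 569 [[ 450.  -237.2]]
```

View pics/crop1.png

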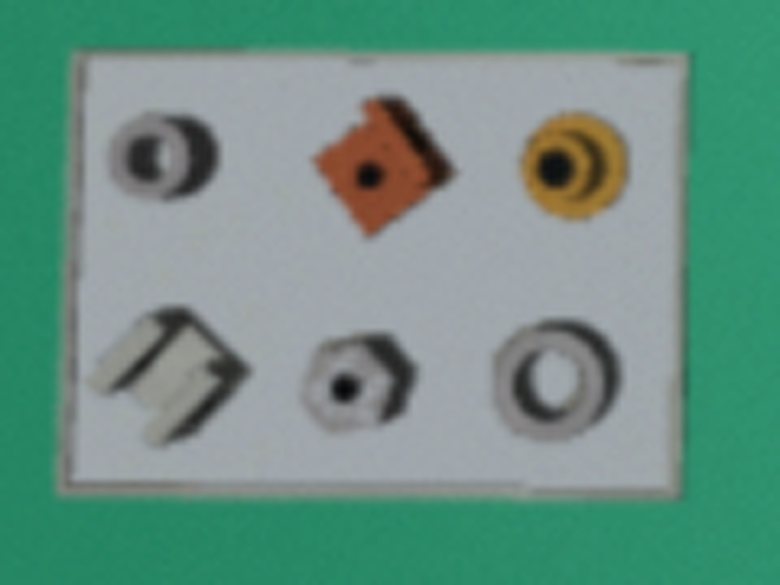

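The crop confirms the part layout. The bracket's leaf is on the +x/-y side of its foot, and the fork's slot runs at about 45° in the world frame. I'll refine with invalid depth removed and work out the tool yaw.

```bash
cat >> h.py <<'E'
from scipy.spatial.transform import Rotation as Ro
def go(x,y,z,jaw):
    "deltas (tool axes, mm / rad) from the measured pose to TCP x,y,z with jaw axis at 'jaw' deg (mod 180)"
    s=manip.read_state();R=Ro.from_quat(s["orientation"]).as_matrix();j=np.degrees(np.arctan2(R[1,1],R[0,1]))
    e=(jaw-j+90)%180-90
    a=np.radians(jaw if abs((jaw-j+180)%360-180)<=90 else jaw+180)
    d=np.array([x,y,z])-s["tcp_pos"]
    Y=np.array([np.cos(a),np.sin(a),0]);X=np.array([0,0,-1.]);Z=np.cross(X,Y)
    wt=R.T@(Ro.from_rotvec([0,0,np.radians(e)]).as_rotvec())
    tilt=R.T@np.cross(R[:,0],[0,0,-1])
    print("t %.2f tcp %s jaw %.1f tilt %s op %.1f F %s"%(s["t"],s["tcp_pos"].round(1),j,tilt.round(3),s["opening"],s["contact_force"].round(1)))
    print("turn tool-x %.3f rad (other way %.3f), then shift cm"%(wt[0],wt[0]-np.sign(wt[0])*np.pi),(np.array([X@d,Y@d,Z@d])/10).round(2),"joints",s["joints"].round(2))
E
python3 - <<'E'
from h import *
f=np.load("top0.npz");p,d=f["p"],f["d"];W=cloud("top",d);W[d<=0]=-1e3
hsv=cv2.cvtColor(p,cv2.COLOR_RGB2HSV)
for nm,c,hh in(("large",(427,213),30),("small",(516,378),30),("bush",(511,211),28),("fork1",(440,377),32),("fork2",(417,361),32),("bracket leaf",(521,272),28),("hex",(425,293),28)):
    r=np.hypot(W[...,0]-c[0],W[...,1]-c[1])
    m=(r<32)&(W[...,2]>hh)&(W[...,2]<55)
    m=m.astype(np.uint8)
    if nm[:4]=="fork":
        n,l,st,ce=cv2.connectedComponentsWithStats(m); v=[(r[l==i].min(),i) for i in range(1,n)]; m=l==min(v)[1]
    q=W[m>0][:,:2].astype(np.float32); R=cv2.minAreaRect(q);print(nm,len(q),q.mean(0).round(1),np.round(R[0],1),np.round(R[1],1),round(R[2],1))
s=np.s_[195:285,85:200]
for nm,lo,hi in(("orange",0,13),("brass",14,30)):
    m=np.zeros(d.shape,np.uint8);m[s]=((hsv[s][...,1]>120)&(hsv[s][...,0]>=lo)&(hsv[s][...,0]<=hi))
    k=(m>0)&(W[...,2]>5)&(W[...,2]<18);q=W[k][:,:2].astype(np.float32);R=cv2.minAreaRect(q);print(nm,"low",len(q),q.mean(0).round(1),np.round(R[0],1),np.round(R[1],1),round(R[2],1))
go(522,272,150,-43)
E
```

```text
large 170 [425.4 216.6] [425.2 216.8] [44.2 43.7] 89.8
small 114 [515.8 377.4] [515.7 377.5] [31.8 32. ] 21.0
bush 99 [511.6 212.4] [511.9 212.7] [26.2 24.9] 0.2
fork1 69 [438.7 382.4] [438.4 383.2] [ 9.7 36. ] 44.5
fork2 74 [418.3 360.5] [417.8 361.1] [10.5 35.8] 45.7
bracket leaf 69 [522.1 276.8] [521.7 277.4] [39.1  8.6] 36.6
hex 168 [424.5 296.3] [424.2 297. ] [33.6 37.2] 10.5
orange low 138 [506.8 298.8] [506.6 299.2] [36.8 28.3] 35.5
brass low 74 [511.  207.9] [511.2 212.7] [37.6 35.2] 0.4
t 0.10 tcp [ 160.4 -603.5  238. ] jaw -75.1 tilt [0.    0.    0.002] op 88.1 F [0.2 0.4 0.2]
turn tool-x -0.560 rad (other way 2.581), then shift cm [  8.8  -33.26 -88.69] joints [ 1.34  0.69 -0.19  1.57  0.16  0.9  -0.22]
```

Emit:
send_rows(
  series=[
    [[0,-1.8,-3.0,0,0,0,5],[0,-1.8,-3.0,0,0,0,5],[0,-1.8,-3.0,0,0,0,5],[0,-1.8,-3.0,0,0,0,5],[0,-1.8,-3.0,0,0,0,5],[0,-1.8,-3.0,0,0,0,5],[0,-1.8,-3.0,0,0,0,5],[0,-1.8,-3.0,0,0,0,5],[0,-1.8,-3.0,0,0,0,5],[0,-1.8,-3.0,0,0,0,5]],
  ],
  force=30,
)

```text
t: 0.93
tcp_pos: [405.0, -351.5, 238.5]
orientation: [-0.701, -0.092, 0.701, -0.091]
contact_force: [-0.8, -0.5, -0.4]
opening: 49.8
```

Emit:
send_rows(
  series=[
    [[0,-1.8,-3.0,0,0,0,5],[0,-1.8,-3.0,0,0,0,5],[0,-1.8,-3.0,0,0,0,5],[0,-1.8,-3.0,0,0,0,5],[0,-1.8,-3.0,0,0,0,5],[0,-1.8,-3.0,0,0,0,5],[0,-3.3,-0.7,0,0,0,5],[0,-3.3,-0.7,0,0,0,5],[0,-3.3,-0.7,0,0,0,5],[0,-3.3,-0.7,0,0,0,5]],
  ],
)

```text
t: 1.77
tcp_pos: [543.1, -66.0, 238.3]
orientation: [-0.701, -0.092, 0.701, -0.092]
contact_force: [-0.1, 1.1, -0.4]
opening: 50.1
```

Emit:
send_rows(
  series=[
    [[0,-3.3,-0.7,0,0,0,5],[0,-3.3,-0.7,0,0,0,5],[0,-3.3,-0.7,0,0,0,5],[0,-3.3,-0.7,0,0,0,5],[0,-3.3,-0.7,0,0,0,5],[0,-3.3,-0.7,0,0,0,5],[0,-3.3,-0.7,0,0,0,5],[0,-3.3,-0.7,0,0,0,5],[0,-3.3,-0.7,0,0,0,5],[0,-3.3,-0.7,0,0,0,5]],
  ],
)

```text
t: 2.6
tcp_pos: [525.9, 270.8, 238.3]
orientation: [-0.701, -0.091, 0.701, -0.092]
contact_force: [1.0, -0.6, 0.0]
opening: 49.7
```

Emit:
send_rows(
  series=[
    [[0,0,0,-0.12,0,0,5],[0,0,0,-0.12,0,0,5],[0,0,0,-0.12,0,0,5],[0,0,0,-0.02,0,0,5],[0,0,0,0,0,0,5],[0,0,0,0,0,0,5],[0,0,0,0,0,0,5]],
  ],
)

```text
t: 3.18
tcp_pos: [526.5, 269.0, 238.6]
orientation: [-0.671, -0.221, 0.672, -0.222]
contact_force: [-1.2, -0.3, 0.0]
opening: 50.1
```

```bash
python3 -c "
from h import *
go(521.7,277.4,17,-53.4)"
```

```text
t 3.18 tcp [526.5 269.  238.6] jaw -53.5 tilt [ 0.  0. -0.] op 50.1 F [-1.2 -0.3  0. ]
turn tool-x -0.001 rad (other way 3.140), then shift cm [22.16 -0.96 -0.11] joints [-0.44  0.64 -0.19  1.67  0.15  0.84 -1.63]
```

Emit:
send_rows(
  series=[
    [[3,-0.48,-0.05,0,0,0,5],[3,-0.48,-0.05,0,0,0,5],[3.5,0,0,0,0,0,5],[3.5,0,0,0,0,0,5],[3.5,0,0,0,0,0,5],[2.5,0,0,0,0,0,5],[1.6,0,0,0,0,0,5],[1.0,0,0,0,0,0,5],[0.5,0,0,0,0,0,5],[0,0,0,0,0,0,5]],
  ],
)

```text
t: 4.02
tcp_pos: [521.5, 277.5, 17.2]
orientation: [-0.671, -0.222, 0.672, -0.222]
contact_force: [0.4, 0.6, -0.6]
opening: 50.2
```

```bash
python3 -c "
from h import *
go(521.7,277.4,17,-53.4)
p,d=manip.get_image('side');q=p[220:350,200:340,::-1]
cv2.imwrite('pics/s1.png',cv2.resize(q,(646,600),interpolation=cv2.INTER_CUBIC))"
```

```text
t 4.02 tcp [521.5 277.5  17.2] jaw -53.4 tilt [ 0.     0.001 -0.   ] op 50.2 F [ 0.4  0.6 -0.6]
turn tool-x 0.000 rad (other way -3.141), then shift cm [ 0.02  0.02 -0.02] joints [-0.51  0.97 -0.11  1.8   0.24  0.39 -1.72]
```

View pics/s1.png

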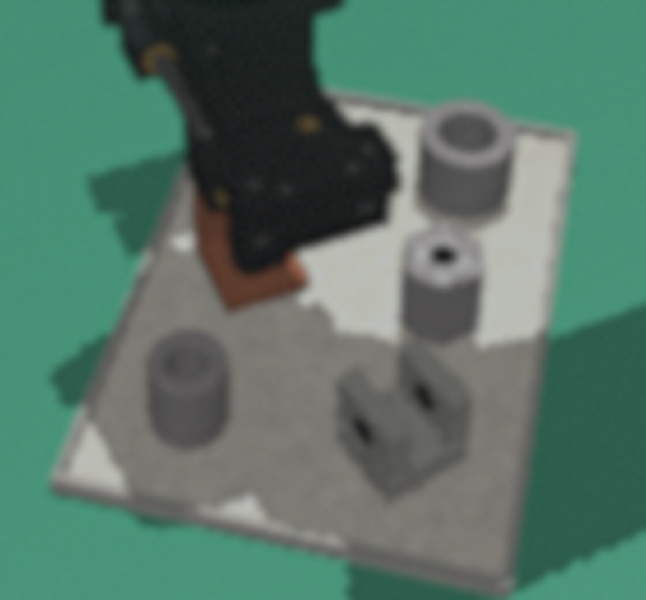

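The fingers straddle the leaf, seen at (230,270) in the crop, and the other parts stand clear. Closing and lifting.

Emit:
send_rows(
  series=[
    [[0,0,0,0,0,0,3],[0,0,0,0,0,0,2],[0,0,0,0,0,0,1],[0,0,0,0,0,0,0],[0,0,0,0,0,0,0],[0,0,0,0,0,0,0],[0,0,0,0,0,0,0]],
  ],
  force=40,
)

```text
t: 4.65
tcp_pos: [521.5, 277.8, 17.9]
orientation: [0.671, 0.223, -0.671, 0.222]
contact_force: [1.1, 0.2, 1.2]
opening: 7.8
```

Emit:
send_rows(
  series=[
    [[-0.5,0,0,0,0,0,0],[-1,0,0,0,0,0,0],[-2,0,0,0,0,0,0],[-2,0,0,0,0,0,0],[-2,0,0,0,0,0,0],[-2,0,0,0,0,0,0],[-1,0,0,0,0,0,0],[0,0,0,0,0,0,0]],
  ],
)

```text
t: 5.32
tcp_pos: [523.0, 278.2, 125.4]
orientation: [0.673, 0.223, -0.67, 0.222]
contact_force: [0.2, 0.2, -2.4]
opening: 7.9
```

```bash
python3 -c "
from h import *
a=np.radians(-65.7)
go(450+18*np.cos(a),-237.2+18*np.sin(a),122,-65.7)"
```

```text
t 5.32 tcp [523.  278.2 125.4] jaw -53.4 tilt [ 0.    -0.005 -0.001] op 7.9 F [ 0.2  0.2 -2.4]
turn tool-x 0.215 rad (other way -2.926), then shift cm [ 0.34 45.77 27.87] joints [-0.48  0.8  -0.16  1.77  0.2   0.59 -1.69]
```

Emit:
send_rows(
  series=[
    [[0,0,0,0.11,0,0,0],[0,0,0,0.105,0,0,0],[0,1.5,0.9,0,0,0,0],[0,3,1.8,0,0,0,0],[0,3,1.8,0,0,0,0],[0,3,1.8,0,0,0,0],[0,3,1.8,0,0,0,0],[0,3,1.8,0,0,0,0],[0,3,1.8,0,0,0,0],[0,3,1.8,0,0,0,0]],
  ],
)

```text
t: 6.15
tcp_pos: [490.2, 15.3, 121.9]
orientation: [-0.691, -0.149, 0.692, -0.149]
contact_force: [0.3, 0.2, -3.1]
opening: 7.6
```

Emit:
send_rows(
  series=[
    [[0,3,1.8,0,0,0,0],[0,3,1.8,0,0,0,0],[0,3,1.8,0,0,0,0],[0,3,1.8,0,0,0,0],[0,3,1.8,0,0,0,0],[0,3,1.8,0,0,0,0],[0,3,1.8,0,0,0,0],[0,2,1.2,0,0,0,0],[0,0,0,0,0,0,0],[0,0,0,0,0,0,0]],
  ],
)

```text
t: 6.98
tcp_pos: [459.1, -251.1, 121.8]
orientation: [-0.691, -0.148, 0.692, -0.148]
contact_force: [0.0, 1.4, -2.4]
opening: 7.5
```

```bash
python3 -c "
from h import *
a=np.radians(-65.7)
go(450+18*np.cos(a),-237.2+18*np.sin(a),17.5,-65.7)"
```

```text
t 6.98 tcp [ 459.1 -251.1  121.8] jaw -65.9 tilt [0.    0.001 0.001] op 7.5 F [ 0.   1.4 -2.4]
turn tool-x -0.003 rad (other way 3.138), then shift cm [10.43  0.15  0.26] joints [ 0.56  0.75 -0.24  1.97  0.36  0.47 -1.1 ]
```

Emit:
send_rows(
  series=[
    [[1.5,0.15,0.26,0,0,0,0],[2.5,0,0,0,0,0,0],[2.5,0,0,0,0,0,0],[1.5,0,0,0,0,0,0],[1,0,0,0,0,0,0],[0.5,0,0,0,0,0,0],[0.4,0,0,0,0,0,0],[0.2,0,0,0,0,0,0],[0.2,0,0,0,0,0,0],[0,0,0,0,0,0,0]],
  ],
)

```text
t: 7.82
tcp_pos: [459.0, -252.0, 20.1]
orientation: [0.691, 0.149, -0.691, 0.149]
contact_force: [-0.2, 0.5, -1.8]
opening: 7.5
```

```bash
python3 -c "
from h import *
a=np.radians(-65.7)
go(450+18*np.cos(a),-237.2+18*np.sin(a),17.5,-65.7)
p,d=manip.get_image('side');q=p[110:190,260:360,::-1]
cv2.imwrite('pics/s2.png',cv2.resize(q,(750,600),interpolation=cv2.INTER_CUBIC))"
```

```text
t 7.82 tcp [ 459.  -252.    20.1] jaw -65.7 tilt [ 0.    -0.001 -0.001] op 7.5 F [-0.2  0.5 -1.8]
turn tool-x 0.001 rad (other way -3.141), then shift cm [0.26 0.08 0.21] joints [ 0.49  0.93 -0.12  2.    0.43  0.23 -1.15]
```

View pics/s2.png

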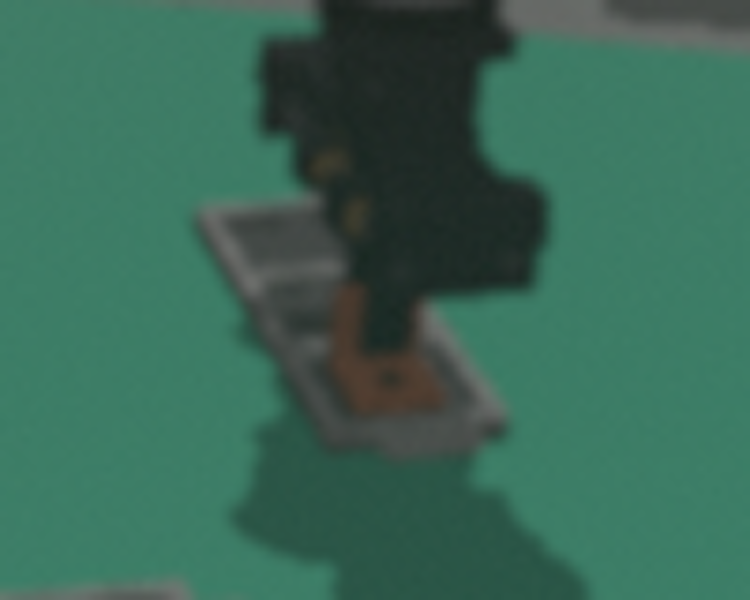

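The bracket hangs level inside the tab-end pocket at (390,380). Setting it down, releasing, rising.

Emit:
send_rows(
  series=[
    [[0.15,0.08,0.2,0,0,0,0],[0.1,0,0,0,0,0,0],[0.05,0,0,0,0,0,0],[0,0,0,0,0,0,0],[0,0,0,0,0,0,1],[0,0,0,0,0,0,2],[0,0,0,0,0,0,3.5],[0,0,0,0,0,0,5],[0,0,0,0,0,0,5]],
  ],
)

```text
t: 8.62
tcp_pos: [457.1, -253.5, 16.7]
orientation: [0.691, 0.149, -0.691, 0.149]
contact_force: [0.4, 0.3, -0.2]
opening: 34.6
```

Emit:
send_rows(
  series=[
    [[-0.5,0,0,0,0,0,5],[-1.5,0,0,0,0,0,5],[-3,0,0,0,0,0,6],[-4,0,0,0,0,0,6],[-3,0,0,0,0,0,6.5],[0,0,0,0,0,0,6.6]],
  ],
)

```text
t: 9.12
tcp_pos: [460.1, -254.8, 142.1]
orientation: [0.694, 0.147, -0.688, 0.151]
contact_force: [0.2, -0.8, -0.0]
opening: 66.0
```

```bash
python3 -c "
from h import *
go(425.3,216.7,130,24.3)"
```

```text
t 9.12 tcp [ 460.1 -254.8  142.1] jaw -65.7 tilt [ 0.    -0.007 -0.007] op 66.0 F [ 0.2 -0.8 -0. ]
turn tool-x -1.571 rad (other way 1.571), then shift cm [  1.21  16.23 -44.41] joints [ 0.58  0.71 -0.26  1.96  0.36  0.5  -1.09]
```

Emit:
send_rows(
  series=[
    [[0,0,0,-0.121,0,0,6.6],[0,0,0,-0.121,0,0,6.6],[0,0,0,-0.121,0,0,6.6],[0,0,0,-0.121,0,0,6.6],[0,0,0,-0.121,0,0,6.6],[0,0,0,-0.121,0,0,6.6],[0,0,0,-0.121,0,0,6.6],[0,0,0,-0.121,0,0,6.6],[0,0,0,-0.121,0,0,6.6],[0,0,0,-0.121,0,0,6.6]],
  ],
)

```text
t: 9.95
tcp_pos: [456.7, -253.5, 136.4]
orientation: [0.482, 0.517, -0.482, 0.517]
contact_force: [-0.4, -0.7, 0.7]
opening: 66.1
```

Emit:
send_rows(
  series=[
    [[0,0,0,-0.121,0,0,6.6],[0,0,0,-0.121,0,0,6.6],[0,0,0,-0.12,0,0,6.6],[0,1.25,-3.4,0,0,0,6.6],[0,1.25,-3.4,0,0,0,6.6],[0,1.25,-3.4,0,0,0,6.6],[0,1.25,-3.4,0,0,0,6.6],[0,1.25,-3.4,0,0,0,6.6],[0,1.25,-3.4,0,0,0,6.6],[0,1.25,-3.4,0,0,0,6.6]],
  ],
)

```text
t: 10.78
tcp_pos: [437.8, 0.9, 136.5]
orientation: [0.383, 0.594, -0.383, 0.594]
contact_force: [-0.4, 0.1, 0.5]
opening: 66.2
```

Emit:
send_rows(
  series=[
    [[0,1.25,-3.4,0,0,0,6.6],[0,1.25,-3.4,0,0,0,6.6],[0,1.25,-3.4,0,0,0,6.6],[0,1.25,-3.4,0,0,0,6.6],[0,1.25,-3.4,0,0,0,6.6],[0,1.25,-3.4,0,0,0,6.6],[0,0,0,0,0,0,6.6],[0,0,0,0,0,0,6.6]],
  ],
)

```text
t: 11.45
tcp_pos: [421.8, 218.6, 136.6]
orientation: [0.382, 0.596, -0.381, 0.595]
contact_force: [0.3, -1.2, -0.1]
opening: 66.3
```

```bash
python3 -c "
from h import *
go(425.3,216.7,17,24.3)
p,d=manip.get_image('top');np.savez('top1.npz',p=p,d=d)"
```

```text
t 11.45 tcp [421.8 218.6 136.6] jaw 24.7 tilt [ 0.    -0.001 -0.001] op 66.3 F [ 0.3 -1.2 -0.1]
turn tool-x 0.006 rad (other way -3.135), then shift cm [11.96  0.24  0.32] joints [-0.21  0.73 -0.59  2.09  0.79  0.55 -0.95]
```

Emit:
send_rows(
  series=[
    [[2,0.24,0.32,0,0,0,6.6],[3,0,0,0,0,0,6.6],[3,0,0,0,0,0,6.6],[2,0,0,0,0,0,6.6],[1.2,0,0,0,0,0,6.6],[0.7,0,0,0,0,0,6.6],[0,0,0,0,0,0,6.6],[0,0,0,0,0,0,5.5],[0,0,0,0,0,0,4.8],[0,0,0,0,0,0,4.2]],
  ],
)

```text
t: 12.33
tcp_pos: [426.4, 213.7, 18.3]
orientation: [0.384, 0.594, -0.383, 0.594]
contact_force: [-0.6, 0.8, -0.0]
opening: 48.1
```

Emit:
send_rows(
  series=[
    [[0,0,0,0,0,0,3.5],[0,0,0,0,0,0,3.5],[0,0,0,0,0,0,3.5],[-0.5,0,0,0,0,0,3.5],[-1,0,0,0,0,0,3.5],[-2,0,0,0,0,0,3.5],[-2.5,0,0,0,0,0,3.5],[-2.5,0,0,0,0,0,3.5],[-1.5,0,0,0,0,0,3.5],[0,0,0,0,0,0,3.5]],
  ],
)

```text
t: 13.17
tcp_pos: [427.1, 215.1, 120.3]
orientation: [0.385, 0.594, -0.382, 0.595]
contact_force: [0.5, 0.1, -2.8]
opening: 44.3
```

```bash
python3 -c "
from h import *
go(479.9,-303.3,117,24.3)"
```

```text
t 13.17 tcp [427.1 215.1 120.3] jaw 24.4 tilt [ 0.    -0.001 -0.005] op 44.3 F [ 0.5  0.1 -2.8]
turn tool-x 0.001 rad (other way -3.140), then shift cm [  0.33 -16.52  49.42] joints [-0.22  0.76 -0.56  2.1   0.84  0.51 -0.98]
```

Emit:
send_rows(
  series=[
    [[0,-0.55,1.65,0,0,0,3.5],[0,-1.1,3.3,0,0,0,3.5],[0,-1.1,3.3,0,0,0,3.5],[0,-1.1,3.3,0,0,0,3.5],[0,-1.1,3.3,0,0,0,3.5],[0,-1.1,3.3,0,0,0,3.5],[0,-1.1,3.3,0,0,0,3.5],[0,-1.1,3.3,0,0,0,3.5],[0,-1.1,3.3,0,0,0,3.5],[0,-1.1,3.3,0,0,0,3.5]],
  ],
)

```text
t: 14.0
tcp_pos: [459.6, -116.1, 116.7]
orientation: [0.383, 0.595, -0.383, 0.594]
contact_force: [1.6, 0.2, -2.6]
opening: 44.2
```

Emit:
send_rows(
  series=[
    [[0,-1.1,3.3,0,0,0,3.5],[0,-1.1,3.3,0,0,0,3.5],[0,-1.1,3.3,0,0,0,3.5],[0,-1.1,3.3,0,0,0,3.5],[0,-1.1,3.3,0,0,0,3.5],[0,-0.55,1.65,0,0,0,3.5],[0,0,0,0,0,0,3.5],[0,0,0,0,0,0,3.5]],
  ],
)

```text
t: 14.67
tcp_pos: [479.2, -305.4, 116.2]
orientation: [0.384, 0.595, -0.384, 0.593]
contact_force: [-0.3, 1.3, -2.2]
opening: 44.1
```

```bash
python3 -c "
from h import *
go(481.2,-306.2,18,24.3)"
```

```text
t 14.67 tcp [ 479.2 -305.4  116.2] jaw 24.3 tilt [ 0.    -0.002  0.001] op 44.1 F [-0.3  1.3 -2.2]
turn tool-x -0.001 rad (other way 3.141), then shift cm [9.82 0.15 0.15] joints [ 0.88  0.88 -0.7   1.83  0.8   0.75  0.16]
```

Emit:
send_rows(
  series=[
    [[1.5,0.15,0.15,0,0,0,3.5],[2.5,0,0,0,0,0,3.5],[2.5,0,0,0,0,0,3.5],[1.5,0,0,0,0,0,3.5],[0.8,0,0,0,0,0,3.5],[0.4,0,0,0,0,0,3.5],[0.2,0,0,0,0,0,3.5],[0.1,0,0,0,0,0,3.5],[0.1,0,0,0,0,0,3.5],[0,0,0,0,0,0,3.5]],
  ],
)

```text
t: 15.5
tcp_pos: [482.7, -305.6, 22.3]
orientation: [0.383, 0.594, -0.383, 0.595]
contact_force: [-1.0, -0.5, -2.1]
opening: 44.3
```

```bash
python3 -c "
from h import *
go(481.2,-306.2,18,24.3)"
```

```text
t 15.50 tcp [ 482.7 -305.6   22.3] jaw 24.4 tilt [ 0.     0.001 -0.001] op 44.3 F [-1.  -0.5 -2.1]
turn tool-x 0.002 rad (other way -3.140), then shift cm [ 0.43 -0.16 -0.01] joints [ 0.81  1.01 -0.57  1.85  0.96  0.59  0.03]
```

Emit:
send_rows(
  series=[
    [[0.15,-0.1,0,0,0,0,3.5],[0.15,0,0,0,0,0,3.5],[0.1,0,0,0,0,0,3.5],[0,0,0,0,0,0,3.5],[0,0,0,0,0,0,3.5]],
  ],
)

```text
t: 15.92
tcp_pos: [481.3, -306.2, 18.4]
orientation: [0.383, 0.594, -0.383, 0.595]
contact_force: [-1.7, -0.3, 4.8]
opening: 44.6
```

```bash
python3 -c "
from h import *
go(481.2,-306.2,18,24.3)"
```

```text
t 15.92 tcp [ 481.3 -306.2   18.4] jaw 24.4 tilt [0.    0.001 0.   ] op 44.6 F [-1.7 -0.3  4.8]
turn tool-x 0.002 rad (other way -3.140), then shift cm [ 0.04 -0.01 -0.01] joints [ 0.81  1.01 -0.56  1.85  0.97  0.58  0.02]
```

Fz went from -2.1 to +4.8 N, so the collar is on the floor. Release, rise, and go for the bush.

Emit:
send_rows(
  series=[
    [[0,0,0,0,0,0,4.8],[0,0,0,0,0,0,5.4],[0,0,0,0,0,0,6],[0,0,0,0,0,0,6],[-0.5,0,0,0,0,0,6],[-1.5,0,0,0,0,0,6],[-3,0,0,0,0,0,6],[-4,0,0,0,0,0,6],[-3,0,0,0,0,0,5.5],[0,0,0,0,0,0,5]],
  ],
)

```text
t: 16.75
tcp_pos: [485.1, -306.4, 143.7]
orientation: [0.384, 0.591, -0.382, 0.598]
contact_force: [1.2, 0.2, -1.0]
opening: 51.1
```

```bash
python3 -c "
from h import *
go(511.7,212.5,135,24.3)"
```

```text
t 16.75 tcp [ 485.1 -306.4  143.7] jaw 24.4 tilt [ 0.     0.007 -0.007] op 51.1 F [ 1.2  0.2 -1. ]
turn tool-x 0.002 rad (other way -3.140), then shift cm [  0.87  23.78 -46.19] joints [ 0.89  0.84 -0.73  1.8   0.77  0.79  0.19]
```

Emit:
send_rows(
  series=[
    [[0,0.8,-1.55,0,0,0,5],[0,1.6,-3.1,0,0,0,5],[0,1.6,-3.1,0,0,0,5],[0,1.6,-3.1,0,0,0,5],[0,1.6,-3.1,0,0,0,5],[0,1.6,-3.1,0,0,0,5],[0,1.6,-3.1,0,0,0,5],[0,1.6,-3.1,0,0,0,5],[0,1.6,-3.1,0,0,0,5],[0,1.6,-3.1,0,0,0,5]],
  ],
)

```text
t: 17.58
tcp_pos: [497.6, 26.8, 137.5]
orientation: [0.383, 0.595, -0.383, 0.594]
contact_force: [0.6, -0.3, -0.6]
opening: 50.5
```

Emit:
send_rows(
  series=[
    [[0,1.6,-3.1,0,0,0,5],[0,1.6,-3.1,0,0,0,5],[0,1.6,-3.1,0,0,0,5],[0,1.6,-3.1,0,0,0,5],[0,1.6,-3.1,0,0,0,5],[0,0.6,-1.2,0,0,0,5],[0,0,0,0,0,0,5],[0,0,0,0,0,0,5],[0,0,0,0,0,0,5]],
  ],
)

```text
t: 18.33
tcp_pos: [507.3, 209.8, 137.1]
orientation: [0.382, 0.594, -0.385, 0.594]
contact_force: [-0.4, -1.3, -0.1]
opening: 50.0
```

```bash
python3 -c "
from h import *
go(511.7,212.5,18,24.3)"
```

```text
t 18.33 tcp [507.3 209.8 137.1] jaw 24.3 tilt [0.    0.003 0.002] op 50.0 F [-0.4 -1.3 -0.1]
turn tool-x -0.000 rad (other way 3.141), then shift cm [11.91  0.51 -0.06] joints [-0.11  0.81 -0.64  1.87  0.72  0.71 -0.75]
```

Emit:
send_rows(
  series=[
    [[2,0.4,-0.05,0,0,0,5],[3,0,0,0,0,0,5],[3,0,0,0,0,0,5],[2,0,0,0,0,0,5],[1.2,0,0,0,0,0,5],[0.7,0,0,0,0,0,5],[0,0,0,0,0,0,5],[0,0,0,0,0,0,5]],
  ],
)

```text
t: 19.0
tcp_pos: [511.3, 214.4, 19.3]
orientation: [0.383, 0.594, -0.383, 0.594]
contact_force: [0.7, -0.1, 0.7]
opening: 49.7
```

```bash
python3 -c "
from h import *
go(511.7,212.5,18,24.3)"
```

```text
t 19.00 tcp [511.3 214.4  19.3] jaw 24.4 tilt [ 0.     0.    -0.001] op 49.7 F [ 0.7 -0.1  0.7]
turn tool-x 0.001 rad (other way -3.141), then shift cm [ 0.13 -0.04  0.19] joints [-0.21  0.98 -0.47  1.9   0.92  0.49 -0.92]
```

Emit:
send_rows(
  series=[
    [[0.1,0,0.15,0,0,0,5],[0,0,0,0,0,0,4],[0,0,0,0,0,0,3],[0,0,0,0,0,0,2],[0,0,0,0,0,0,2],[0,0,0,0,0,0,2],[0,0,0,0,0,0,2]],
  ],
)

```text
t: 19.58
tcp_pos: [511.4, 213.5, 18.1]
orientation: [0.383, 0.594, -0.383, 0.595]
contact_force: [-1.3, -0.9, 5.7]
opening: 26.5
```

Emit:
send_rows(
  series=[
    [[-0.5,0,0,0,0,0,2],[-1,0,0,0,0,0,2],[-2,0,0,0,0,0,2],[-2.5,0,0,0,0,0,2],[-2.5,0,0,0,0,0,2],[-1.5,0,0,0,0,0,2],[0,0,0,0,0,0,2]],
  ],
)

```text
t: 20.17
tcp_pos: [513.0, 214.7, 121.1]
orientation: [0.385, 0.594, -0.381, 0.595]
contact_force: [0.1, 0.2, -2.7]
opening: 26.4
```

```bash
python3 -c "
from h import *
go(509.7,-369.2,118,24.3)"
```

```text
t 20.17 tcp [513.  214.7 121.1] jaw 24.4 tilt [ 0.    -0.001 -0.006] op 26.4 F [ 0.1  0.2 -2.7]
turn tool-x 0.002 rad (other way -3.140), then shift cm [  0.31 -24.33  53.09] joints [-0.12  0.83 -0.62  1.87  0.75  0.68 -0.77]
```

Emit:
send_rows(
  series=[
    [[0,-0.76,1.66,0,0,0,2],[0,-1.52,3.32,0,0,0,2],[0,-1.52,3.32,0,0,0,2],[0,-1.52,3.32,0,0,0,2],[0,-1.52,3.32,0,0,0,2],[0,-1.52,3.32,0,0,0,2],[0,-1.52,3.32,0,0,0,2],[0,-1.52,3.32,0,0,0,2],[0,-1.52,3.32,0,0,0,2],[0,-1.52,3.32,0,0,0,2]],
  ],
)

```text
t: 21.0
tcp_pos: [509.3, -135.3, 116.9]
orientation: [0.383, 0.595, -0.383, 0.594]
contact_force: [1.0, 0.8, -2.2]
opening: 26.4
```

Emit:
send_rows(
  series=[
    [[0,-1.52,3.32,0,0,0,2],[0,-1.52,3.32,0,0,0,2],[0,-1.52,3.32,0,0,0,2],[0,-1.52,3.32,0,0,0,2],[0,-1.52,3.32,0,0,0,2],[0,-1.52,3.32,0,0,0,2],[0,-0.76,1.66,0,0,0,2],[0,0,0,0,0,0,2],[0,0,0,0,0,0,2]],
  ],
)

```text
t: 21.75
tcp_pos: [508.1, -371.8, 116.3]
orientation: [0.384, 0.595, -0.384, 0.593]
contact_force: [-0.1, 0.8, -2.1]
opening: 26.1
```

```bash
python3 -c "
from h import *
go(509.7,-369.2,18,24.3)"
```

```text
t 21.75 tcp [ 508.1 -371.8  116.3] jaw 24.2 tilt [ 0.    -0.001  0.001] op 26.1 F [-0.1  0.8 -2.1]
turn tool-x -0.001 rad (other way 3.140), then shift cm [ 9.83  0.25 -0.17] joints [ 0.93  0.94 -0.72  1.63  0.77  0.88  0.32]
```

Emit:
send_rows(
  series=[
    [[1.5,0.15,-0.15,0,0,0,2],[2.5,0,0,0,0,0,2],[2.5,0,0,0,0,0,2],[1.5,0,0,0,0,0,2],[0.8,0,0,0,0,0,2],[0.4,0,0,0,0,0,2],[0.2,0,0,0,0,0,2],[0.1,0,0,0,0,0,2],[0.1,0,0,0,0,0,2],[0,0,0,0,0,0,2]],
  ],
)

```text
t: 22.58
tcp_pos: [510.8, -369.0, 22.6]
orientation: [0.383, 0.594, -0.383, 0.595]
contact_force: [-0.4, 1.0, -2.4]
opening: 26.4
```

```bash
python3 -c "
from h import *
go(509.7,-369.2,18,24.3)"
```

```text
t 22.58 tcp [ 510.8 -369.    22.6] jaw 24.4 tilt [ 0.     0.001 -0.001] op 26.4 F [-0.4  1.  -2.4]
turn tool-x 0.002 rad (other way -3.140), then shift cm [ 0.46 -0.1  -0.03] joints [ 0.89  1.07 -0.63  1.66  0.89  0.73  0.23]
```

Emit:
send_rows(
  series=[
    [[0.15,-0.1,0,0,0,0,2],[0.15,0,0,0,0,0,2],[0.1,0,0,0,0,0,2],[0,0,0,0,0,0,2],[0,0,0,0,0,0,2]],
  ],
)

```text
t: 23.0
tcp_pos: [509.2, -369.5, 18.2]
orientation: [0.383, 0.594, -0.383, 0.594]
contact_force: [-1.8, -0.2, 3.8]
opening: 26.5
```

```bash
python3 -c "
from h import *
go(509.7,-369.2,18,24.3)"
```

```text
t 23.00 tcp [ 509.2 -369.5   18.2] jaw 24.4 tilt [0.    0.001 0.   ] op 26.5 F [-1.8 -0.2  3.8]
turn tool-x 0.002 rad (other way -3.140), then shift cm [ 0.02  0.06 -0.01] joints [ 0.89  1.07 -0.63  1.66  0.9   0.72  0.22]
```

Floor contact again. Release, rise, and look from the top.

Emit:
send_rows(
  series=[
    [[0,0,0,0,0,0,3],[0,0,0,0,0,0,3.7],[0,0,0,0,0,0,4.5],[0,0,0,0,0,0,4.5],[-0.5,0,0,0,0,0,4.5],[-1.5,0,0,0,0,0,4.5],[-3,0,0,0,0,0,5],[-4,0,0,0,0,0,5.5],[-3,0,0,0,0,0,6],[0,0,0,0,0,0,6]],
  ],
)

```text
t: 23.83
tcp_pos: [513.7, -369.9, 145.7]
orientation: [0.384, 0.59, -0.382, 0.599]
contact_force: [0.9, 0.5, -0.0]
opening: 59.6
```

```bash
python3 -c "
from h import *
go(428.1,372.1,135,45.5)"
```

```text
t 23.83 tcp [ 513.7 -369.9  145.7] jaw 24.4 tilt [ 0.     0.009 -0.008] op 59.6 F [ 0.9  0.5 -0. ]
turn tool-x -0.368 rad (other way 2.773), then shift cm [  1.07  46.93 -58.12] joints [ 0.94  0.91 -0.75  1.62  0.74  0.91  0.34]
```

Emit:
send_rows(
  series=[
    [[0,0,0,-0.123,0,0,6],[0,0,0,-0.123,0,0,6],[0,0,0,-0.122,0,0,6],[0,1.17,-1.45,0,0,0,6],[0,2.35,-2.9,0,0,0,6],[0,2.35,-2.9,0,0,0,6],[0,2.35,-2.9,0,0,0,6],[0,2.35,-2.9,0,0,0,6],[0,2.35,-2.9,0,0,0,6],[0,2.35,-2.9,0,0,0,6]],
  ],
)

```text
t: 24.67
tcp_pos: [481.6, -126.6, 138.6]
orientation: [0.268, 0.654, -0.268, 0.655]
contact_force: [1.4, -0.4, 0.6]
opening: 59.8
```

Emit:
send_rows(
  series=[
    [[0,2.35,-2.9,0,0,0,6],[0,2.35,-2.9,0,0,0,6],[0,2.35,-2.9,0,0,0,6],[0,2.35,-2.9,0,0,0,6],[0,2.35,-2.9,0,0,0,6],[0,2.35,-2.9,0,0,0,6],[0,2.35,-2.9,0,0,0,6],[0,2.35,-2.9,0,0,0,6],[0,2.35,-2.9,0,0,0,6],[0,2.35,-2.9,0,0,0,6]],
  ],
)

```text
t: 25.5
tcp_pos: [439.4, 244.7, 138.5]
orientation: [0.268, 0.654, -0.267, 0.655]
contact_force: [1.1, -0.3, -0.5]
opening: 60.1
```

Emit:
send_rows(
  series=[
    [[0,2.35,-2.9,0,0,0,6],[0,2.35,-2.9,0,0,0,6],[0,2.35,-2.9,0,0,0,6],[0,1.17,-1.45,0,0,0,6],[0,0,0,0,0,0,6],[0,0,0,0,0,0,6]],
  ],
)

```text
t: 26.0
tcp_pos: [424.5, 373.5, 138.2]
orientation: [0.267, 0.655, -0.267, 0.655]
contact_force: [0.5, -0.6, -0.3]
opening: 60.1
```

```bash
python3 -c "
from h import *
go(428.1,372.1,18,45.5)
p,d=manip.get_image('top');np.savez('top2.npz',p=p,d=d)
cv2.imwrite('pics/top2.png',cv2.convertScaleAbs(cv2.resize(p[150:290,60:430,::-1],(793,300),interpolation=cv2.INTER_CUBIC),alpha=1.4))"
```

```text
t 26.00 tcp [424.5 373.5 138.2] jaw 45.6 tilt [ 0.     0.    -0.001] op 60.1 F [ 0.5 -0.6 -0.3]
turn tool-x 0.002 rad (other way -3.140), then shift cm [12.02  0.16  0.35] joints [-0.38  0.85 -0.75  1.82  0.79  0.8  -0.75]
```

View pics/top2.png

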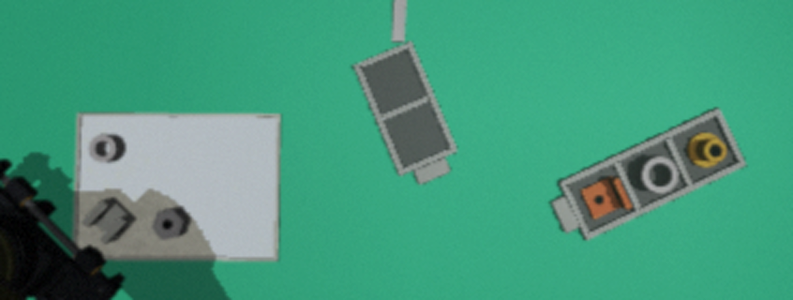

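The long tray holds the bracket (605,200), large collar (660,175) and bush (708,150), each centred. The hex spacer (172,222) and calipers are in place. Descending on the fork.

Emit:
send_rows(
  series=[
    [[2,0.1,0.25,0,0,0,6],[3,0,0,0,0,0,6],[3,0,0,0,0,0,6],[2,0,0,0,0,0,6],[1.2,0,0,0,0,0,6],[0.7,0,0,0,0,0,6],[0,0,0,0,0,0,6],[0,0,0,0,0,0,6]],
  ],
)

```text
t: 26.72
tcp_pos: [428.0, 371.4, 19.4]
orientation: [0.268, 0.654, -0.268, 0.654]
contact_force: [-0.2, 1.0, -0.4]
opening: 59.9
```

```bash
python3 -c "
from h import *
go(428.1,372.1,18,45.5)"
```

```text
t 26.72 tcp [428.  371.4  19.4] jaw 45.5 tilt [ 0.     0.    -0.001] op 59.9 F [-0.2  1.  -0.4]
turn tool-x -0.001 rad (other way 3.141), then shift cm [ 0.14  0.06 -0.05] joints [-0.46  1.02 -0.59  1.86  1.    0.59 -0.92]
```

Emit:
send_rows(
  series=[
    [[0.1,0,0,0,0,0,6],[0,0,0,0,0,0,5],[0,0,0,0,0,0,4.2],[0,0,0,0,0,0,3],[0,0,0,0,0,0,3],[0,0,0,0,0,0,3],[0,0,0,0,0,0,3]],
  ],
)

```text
t: 27.3
tcp_pos: [427.9, 371.8, 18.3]
orientation: [0.268, 0.654, -0.267, 0.655]
contact_force: [0.4, -0.4, 6.0]
opening: 39.7
```

Emit:
send_rows(
  series=[
    [[-0.5,0,0,0,0,0,3],[-1,0,0,0,0,0,3],[-2,0,0,0,0,0,3],[-2.5,0,0,0,0,0,3],[-2.5,0,0,0,0,0,3],[-1.5,0,0,0,0,0,3],[0,0,0,0,0,0,3]],
  ],
)

```text
t: 27.88
tcp_pos: [428.3, 373.1, 121.1]
orientation: [0.27, 0.654, -0.266, 0.655]
contact_force: [-0.1, 1.2, -1.0]
opening: 39.4
```

```bash
python3 -c "
from h import *
go(531.1,-4.2,118,22.6)"
```

```text
t 27.88 tcp [428.3 373.1 121.1] jaw 45.5 tilt [ 0.    -0.001 -0.005] op 39.4 F [-0.1  1.2 -1. ]
turn tool-x 0.400 rad (other way -2.742), then shift cm [ 0.31 -5.01 38.79] joints [-0.39  0.87 -0.72  1.83  0.82  0.76 -0.77]
```

Emit:
send_rows(
  series=[
    [[0,0,0,0.1,0,0,3],[0,0,0,0.1,0,0,3],[0,0,0,0.1,0,0,3],[0,0,0,0.1,0,0,3],[0,-0.23,1.76,0,0,0,3],[0,-0.45,3.52,0,0,0,3],[0,-0.45,3.52,0,0,0,3],[0,-0.45,3.52,0,0,0,3],[0,-0.45,3.52,0,0,0,3],[0,-0.45,3.52,0,0,0,3]],
  ],
)

```text
t: 28.72
tcp_pos: [478.4, 181.1, 116.9]
orientation: [0.392, 0.589, -0.393, 0.588]
contact_force: [1.2, 0.6, -1.3]
opening: 39.9
```

Emit:
send_rows(
  series=[
    [[0,-0.45,3.52,0,0,0,3],[0,-0.45,3.52,0,0,0,3],[0,-0.45,3.52,0,0,0,3],[0,-0.45,3.52,0,0,0,3],[0,-0.45,3.52,0,0,0,3],[0,-0.23,1.76,0,0,0,3],[0,0,0,0,0,0,3],[0,0,0,0,0,0,3]],
  ],
)

```text
t: 29.38
tcp_pos: [529.8, -6.4, 116.8]
orientation: [0.393, 0.588, -0.394, 0.587]
contact_force: [0.2, -0.0, -1.0]
opening: 39.6
```

```bash
python3 -c "
from h import *
go(531.1,-4.2,18,22.6)"
```

```text
t 29.38 tcp [529.8  -6.4 116.8] jaw 22.4 tilt [ 0.    -0.001  0.002] op 39.6 F [ 0.2 -0.  -1. ]
turn tool-x -0.003 rad (other way 3.138), then shift cm [ 9.88  0.21 -0.15] joints [ 0.31  0.83 -0.66  1.94  0.82  0.66 -0.48]
```

Emit:
send_rows(
  series=[
    [[1.5,0.1,-0.15,0,0,0,3],[2.5,0,0,0,0,0,3],[2.5,0,0,0,0,0,3],[1.5,0,0,0,0,0,3],[0.8,0,0,0,0,0,3],[0.4,0,0,0,0,0,3],[0.2,0,0,0,0,0,3],[0.1,0,0,0,0,0,3],[0.1,0,0,0,0,0,3],[0,0,0,0,0,0,3]],
  ],
)

```text
t: 30.22
tcp_pos: [531.2, -3.2, 22.3]
orientation: [0.393, 0.588, -0.392, 0.589]
contact_force: [-0.1, -0.3, -1.6]
opening: 39.4
```

```bash
python3 -c "
from h import *
go(531.1,-4.2,18,22.6)"
```

```text
t 30.22 tcp [531.2  -3.2  22.3] jaw 22.6 tilt [ 0.     0.    -0.001] op 39.4 F [-0.1 -0.3 -1.6]
turn tool-x -0.000 rad (other way 3.141), then shift cm [ 0.43 -0.05  0.09] joints [ 0.21  0.97 -0.49  1.97  1.02  0.47 -0.66]
```

Emit:
send_rows(
  series=[
    [[0.15,-0.05,0.05,0,0,0,3],[0.15,0,0,0,0,0,3],[0.1,0,0,0,0,0,3],[0,0,0,0,0,0,3],[0,0,0,0,0,0,3]],
  ],
)

```text
t: 30.63
tcp_pos: [530.6, -4.3, 18.3]
orientation: [0.392, 0.588, -0.393, 0.588]
contact_force: [-1.4, -1.9, 4.9]
opening: 39.7
```

```bash
python3 -c "
from h import *
go(531.1,-4.2,18,22.6)"
```

```text
t 30.63 tcp [530.6  -4.3  18.3] jaw 22.6 tilt [ 0.     0.001 -0.   ] op 39.7 F [-1.4 -1.9  4.9]
turn tool-x -0.001 rad (other way 3.141), then shift cm [0.03 0.05 0.01] joints [ 0.21  0.98 -0.48  1.97  1.03  0.46 -0.67]
```

Emit:
send_rows(
  series=[
    [[0,0,0,0,0,0,4.3],[0,0,0,0,0,0,4.9],[0,0,0,0,0,0,5.5],[0,0,0,0,0,0,5.5],[-0.5,0,0,0,0,0,5.5],[-1.5,0,0,0,0,0,5.5],[-3,0,0,0,0,0,5.5],[-4,0,0,0,0,0,5.5],[-3,0,0,0,0,0,5.5],[0,0,0,0,0,0,5.5]],
  ],
)

```text
t: 31.47
tcp_pos: [533.5, -2.7, 143.1]
orientation: [0.395, 0.586, -0.39, 0.591]
contact_force: [0.8, 1.4, -0.7]
opening: 55.0
```

```bash
python3 -c "
from h import *
go(515.8,377.5,135,112.6)"
```

```text
t 31.47 tcp [533.5  -2.7 143.1] jaw 22.6 tilt [ 0.     0.002 -0.009] op 55.0 F [ 0.8  1.4 -0.7]
turn tool-x 1.570 rad (other way -1.571), then shift cm [  0.81 -35.78 -12.98] joints [ 0.33  0.79 -0.69  1.92  0.78  0.71 -0.45]
```

Emit:
send_rows(
  series=[
    [[0,0,0,-0.121,0,0,5.5],[0,0,0,-0.121,0,0,5.5],[0,0,0,-0.121,0,0,5.5],[0,0,0,-0.121,0,0,5.5],[0,0,0,-0.121,0,0,5.5],[0,0,0,-0.121,0,0,5.5],[0,0,0,-0.121,0,0,5.5],[0,0,0,-0.121,0,0,5.5],[0,0,0,-0.121,0,0,5.5],[0,0,0,-0.121,0,0,5.5]],
  ],
)

```text
t: 32.3
tcp_pos: [530.1, -4.2, 137.3]
orientation: [-0.014, 0.707, 0.014, 0.707]
contact_force: [0.2, -0.6, 0.1]
opening: 55.1
```

Emit:
send_rows(
  series=[
    [[0,0,0,-0.121,0,0,5.5],[0,0,0,-0.121,0,0,5.5],[0,0,0,-0.119,0,0,5.5],[0,1.63,0.59,0,0,0,5.5],[0,3.25,1.18,0,0,0,5.5],[0,3.25,1.18,0,0,0,5.5],[0,3.25,1.18,0,0,0,5.5],[0,3.25,1.18,0,0,0,5.5],[0,3.25,1.18,0,0,0,5.5],[0,3.25,1.18,0,0,0,5.5]],
  ],
)

```text
t: 33.13
tcp_pos: [519.6, 221.9, 137.2]
orientation: [-0.139, 0.694, 0.138, 0.693]
contact_force: [1.1, 0.2, -0.8]
opening: 54.9
```

Emit:
send_rows(
  series=[
    [[0,3.25,1.18,0,0,0,5.5],[0,3.25,1.18,0,0,0,5.5],[0,3.25,1.18,0,0,0,5.5],[0,3.25,1.18,0,0,0,5.5],[0,1.63,0.59,0,0,0,5.5],[0,0,0,0,0,0,5.5],[0,0,0,0,0,0,5.5]],
  ],
)

```text
t: 33.72
tcp_pos: [512.2, 376.5, 137.1]
orientation: [-0.139, 0.694, 0.139, 0.693]
contact_force: [0.5, -0.4, -0.3]
opening: 54.5
```

```bash
python3 -c "
from h import *
go(515.8,377.5,18,112.6)"
```

```text
t 33.72 tcp [512.2 376.5 137.1] jaw 112.7 tilt [ 0.    -0.001  0.001] op 54.5 F [ 0.5 -0.4 -0.3]
turn tool-x 0.002 rad (other way -3.140), then shift cm [11.91 -0.05  0.37] joints [-0.21  1.02 -1.01  1.59  0.95  1.09  0.48]
```

Emit:
send_rows(
  series=[
    [[2,-0.05,0.25,0,0,0,5.5],[3,0,0,0,0,0,5.5],[3,0,0,0,0,0,5.5],[2,0,0,0,0,0,5.5],[1.2,0,0,0,0,0,5.5],[0.7,0,0,0,0,0,5.5],[0,0,0,0,0,0,5.5],[0,0,0,0,0,0,5.5]],
  ],
)

```text
t: 34.38
tcp_pos: [515.9, 376.4, 19.4]
orientation: [-0.138, 0.693, 0.138, 0.694]
contact_force: [0.4, -1.0, 0.4]
opening: 55.3
```

```bash
python3 -c "
from h import *
go(515.8,377.5,18,112.6)"
```

```text
t 34.38 tcp [515.9 376.4  19.4] jaw 112.5 tilt [ 0.     0.001 -0.   ] op 55.3 F [ 0.4 -1.   0.4]
turn tool-x -0.001 rad (other way 3.141), then shift cm [0.14 0.1  0.03] joints [-0.25  1.17 -0.91  1.62  1.11  0.95  0.38]
```

Emit:
send_rows(
  series=[
    [[0.1,0,0,0,0,0,5.5],[0,0,0,0,0,0,4.5],[0,0,0,0,0,0,3.6],[0,0,0,0,0,0,2.5],[0,0,0,0,0,0,2.5],[0,0,0,0,0,0,2.5],[0,0,0,0,0,0,2.5]],
  ],
)

```text
t: 34.97
tcp_pos: [515.5, 377.4, 18.5]
orientation: [-0.138, 0.693, 0.139, 0.694]
contact_force: [-0.3, 0.9, 4.9]
opening: 33.3
```

Emit:
send_rows(
  series=[
    [[-0.5,0,0,0,0,0,2.5],[-1,0,0,0,0,0,2.5],[-2,0,0,0,0,0,2.5],[-2.5,0,0,0,0,0,2.5],[-2.5,0,0,0,0,0,2.5],[-1.5,0,0,0,0,0,2.5],[0,0,0,0,0,0,2.5]],
  ],
)

```text
t: 35.55
tcp_pos: [516.5, 378.2, 121.5]
orientation: [-0.137, 0.692, 0.139, 0.695]
contact_force: [0.1, 1.2, -1.5]
opening: 33.1
```

```bash
python3 -c "
from h import *
go(598,23.7,118,112.6)"
```

```text
t 35.55 tcp [516.5 378.2 121.5] jaw 112.6 tilt [ 0.     0.005 -0.002] op 33.1 F [ 0.1  1.2 -1.5]
turn tool-x -0.001 rad (other way 3.141), then shift cm [  0.35 -35.86  -6.1 ] joints [-0.22  1.04 -1.    1.6   0.98  1.07  0.46]
```

10 units of (-3.58, -0.61).

Emit:
send_rows(
  series=[
    [[0,-1.8,-0.31,0,0,0,2.5],[0,-3.58,-0.6,0,0,0,2.5],[0,-3.58,-0.6,0,0,0,2.5],[0,-3.58,-0.6,0,0,0,2.5],[0,-3.58,-0.6,0,0,0,2.5],[0,-3.58,-0.6,0,0,0,2.5],[0,-3.58,-0.6,0,0,0,2.5],[0,-3.58,-0.6,0,0,0,2.5],[0,-3.58,-0.6,0,0,0,2.5],[0,-3.58,-0.6,0,0,0,2.5]],
  ],
)

```text
t: 36.38
tcp_pos: [592.8, 37.8, 116.2]
orientation: [-0.139, 0.694, 0.138, 0.693]
contact_force: [1.1, -0.0, -1.3]
opening: 33.2
```

Emit:
send_rows(
  series=[
    [[0,-1.8,-0.31,0,0,0,2.5],[0,0,0,0,0,0,2.5],[0,0,0,0,0,0,2.5]],
  ],
)

```text
t: 36.63
tcp_pos: [596.8, 20.8, 116.2]
orientation: [-0.138, 0.694, 0.137, 0.693]
contact_force: [0.4, 0.8, -1.2]
opening: 33.0
```

```bash
python3 -c "
from h import *
go(598,23.7,18,112.6)"
```

```text
t 36.63 tcp [596.8  20.8 116.2] jaw 112.4 tilt [ 0.    -0.002 -0.   ] op 33.0 F [ 0.4  0.8 -1.2]
turn tool-x -0.003 rad (other way 3.138), then shift cm [9.82 0.22 0.22] joints [ 0.41  1.02 -1.02  1.73  1.02  1.02  0.96]
```

Emit:
send_rows(
  series=[
    [[1.5,0.15,0.1,0,0,0,2.5],[2.5,0,0,0,0,0,2.5],[2.5,0,0,0,0,0,2.5],[1.5,0,0,0,0,0,2.5],[0.8,0,0,0,0,0,2.5],[0.4,0,0,0,0,0,2.5],[0.2,0,0,0,0,0,2.5],[0.1,0,0,0,0,0,2.5],[0.1,0,0,0,0,0,2.5],[0,0,0,0,0,0,2.5]],
  ],
)

```text
t: 37.47
tcp_pos: [598.3, 24.6, 22.5]
orientation: [-0.138, 0.693, 0.138, 0.694]
contact_force: [-0.5, -0.1, -2.1]
opening: 33.1
```

```bash
python3 -c "
from h import *
go(598,23.7,18,112.6)"
```

```text
t 37.47 tcp [598.3  24.6  22.5] jaw 112.6 tilt [0.    0.001 0.   ] op 33.1 F [-0.5 -0.1 -2.1]
turn tool-x -0.000 rad (other way 3.141), then shift cm [ 0.45 -0.07 -0.07] joints [ 0.36  1.15 -0.93  1.75  1.17  0.91  0.86]
```

Emit:
send_rows(
  series=[
    [[0.15,-0.05,-0.05,0,0,0,2.5],[0.15,0,0,0,0,0,2.5],[0.1,0,0,0,0,0,2.5],[0,0,0,0,0,0,2.5],[0,0,0,0,0,0,2.5]],
  ],
)

```text
t: 37.88
tcp_pos: [597.8, 23.5, 18.5]
orientation: [-0.139, 0.693, 0.138, 0.694]
contact_force: [-1.9, -1.3, 6.1]
opening: 33.3
```

```bash
python3 -c "
from h import *
go(598,23.7,18,112.6)"
```

```text
t 37.88 tcp [597.8  23.5  18.5] jaw 112.6 tilt [0.    0.    0.001] op 33.3 F [-1.9 -1.3  6.1]
turn tool-x -0.000 rad (other way 3.141), then shift cm [0.05 0.01 0.03] joints [ 0.36  1.15 -0.92  1.75  1.18  0.91  0.85]
```

Emit:
send_rows(
  series=[
    [[0,0,0,0,0,0,3.8],[0,0,0,0,0,0,4.4],[0,0,0,0,0,0,5],[0,0,0,0,0,0,5],[-0.5,0,0,0,0,0,5],[-1.5,0,0,0,0,0,5],[-3,0,0,0,0,0,5],[-4,0,0,0,0,0,5],[-3,0,0,0,0,0,5],[0,0,0,0,0,0,5]],
  ],
)

```text
t: 38.72
tcp_pos: [600.7, 26.2, 144.4]
orientation: [-0.138, 0.69, 0.139, 0.697]
contact_force: [0.4, 1.3, -0.6]
opening: 50.2
```

Emit:
send_rows(
  series=[
    [[0,-2.5,0,0,0,0,5],[0,-2.5,-1,0,0,0,5],[0,-2.5,-1,0,0,0,5],[0,-2.5,-1,0,0,0,5],[0,-2.5,-1,0,0,0,5],[0,-2.5,-1,0,0,0,5],[0,-2.5,0,0,0,0,5],[0,0,0,0,0,0,5],[0,0,0,0,0,0,5]],
  ],
)

```text
t: 39.47
tcp_pos: [618.4, -158.5, 137.2]
orientation: [-0.137, 0.694, 0.137, 0.694]
contact_force: [0.5, 0.6, -0.3]
opening: 50.2
```

```bash
python3 -c "
from h import *
go(650,-150,140,112.6)
p,d=manip.get_image('top');np.savez('top3.npz',p=p,d=d);W=cloud('top',d)
f=lambda c,a:np.array(c)+0
for nm,c,lo,rr in(('large',(479.9,-303.3),30,30),('small',(598,23.7),30,30),('bush',(509.7,-369.2),30,30),('fork',(531.1,-4.2),32,30),('bracket leaf',(457.4,-253.6),32,26),('hex',(424.5,296.3),28,30)):
    m=(np.hypot(W[...,0]-c[0],W[...,1]-c[1])<rr)&(W[...,2]>lo)&(W[...,2]<60)&(d>0)
    q=W[m][:,:2].astype(np.float32)
    if len(q): R=cv2.minAreaRect(q);print(nm,len(q),'off',(np.array(R[0])-c).round(1),np.round(R[1],1),'ztop',np.percentile(W[m][:,2],70).round(1))
cv2.imwrite('pics/top3.png',cv2.convertScaleAbs(cv2.resize(p[60:290,60:430,::-1],(793,493),interpolation=cv2.INTER_CUBIC),alpha=1.4))"
```

```text
t 39.47 tcp [ 618.4 -158.5  137.2] jaw 112.4 tilt [ 0. -0. -0.] op 50.2 F [ 0.5  0.6 -0.3]
turn tool-x -0.004 rad (other way 3.138), then shift cm [-0.28 -0.43  3.24] joints [ 0.68  1.04 -1.05  1.59  0.98  1.12  1.34]
large 167 off [0.9 2. ] [45.1 41.9] ztop 39.8
small 91 off [ 0.8 -1.6] [31.6 29.2] ztop 40.5
fork 107 off [-0.4  2. ] [39.8 35.4] ztop 44.7
bracket leaf 62 off [ 0.9 -0.6] [39.8  8.1] ztop 43.7
hex 168 off [-0.4  1.1] [33.7 37.4] ztop 40.5
```

View pics/top3.png

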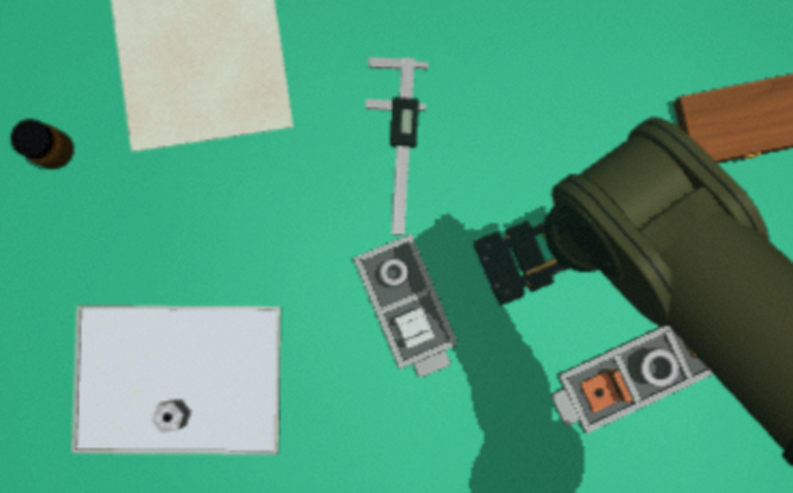

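The top view shows the small collar (393,272), fork (412,326), bracket (603,392) and large collar (660,367) centred in their pockets, and the hex spacer and calipers unmoved. The arm hides the bush, so I'll measure that from the picture I took after placing it, then hand in.

```bash
python3 -c "
from h import *
f=np.load('top2.npz');d=f['d'];W=cloud('top',d);c=(509.7,-369.2)
m=(np.hypot(W[...,0]-c[0],W[...,1]-c[1])<30)&(W[...,2]>30)&(W[...,2]<60)&(d>0);q=W[m][:,:2].astype(np.float32);R=cv2.minAreaRect(q)
print((np.array(R[0])-c).round(1),np.round(R[1],1),np.percentile(W[m][:,2],70).round(1))
print(manip.sign_off())"
```

```text
[0.9 1.1] [23.7 26.9] 44.3
the job is handed in; nothing more can be done
None
```

All five parts are in their assigned pockets, and the job was handed in at about 39.5 s. `sign_off` reports no verdict.

- **Placing:** Each part was gripped above the rims, lowered onto its pocket floor and released there. For the four parts after the bracket, the wrist force showed floor contact before release. The bracket was lowered to its grasp height without that check.
- **Last top view:** The large collar, small collar, fork and bracket leaf were about 1–2 mm from their targets, with their tops at the expected heights.
- **Bush:** The arm hid it in that view, so I used the picture taken right after placing it. That showed it about 1.4 mm off centre and at the right height; I did not see it again before hand-in.
- **Left alone:** The hex spacer measured within about 1 mm of its start. The calipers look unmoved in the picture, but I did not measure them.

No check failed or disagreed.

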